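Lay the setter tiles, load the bowls and lock the drying car

TASK

Three square setter tiles are standing on edge on the drying car: tip each one over so that it lies flat on the deck (none may drop off the car), then set every clay bowl from the ware board that lies between the robot and the car upright on the middle of a tile, one bowl to a tile. With the car loaded, push it along its rails fully home, and only then turn the lock collar all the way to its locked mark. Leave the jug, the roller and the paddle alone.

Things in the scene. Friction and masses are not known exactly. Their poses are not given: they have to be found in the camera images.
- deck_mid (a point): Centre of the top face of the drying car's plywood deck, 50 mm above the bench. The deck is 170 mm (its x, away from the robot) by 420 mm (its y, along the rails) and 16 mm thick. The axes are those of the track, which is turned a little from start to start; the car rolls along its own -y (to the robot's right).
- car (a joint): Travel of the car along the rails, m: 0 at the loading end, where it starts, 0.11 fully home against the stop, towards the lock collar. It takes about 4 N plus damping (12 N per m/s) to push.
- push_bar (a point): Middle of the steel push bar at the +y end of the car: a 14 mm square bar, 120 mm long across the car, its centre 102 mm above the bench, standing on two posts over the deck's end (203 mm from the deck's centre), free above and on its outer (+y) side. Push it towards the car's -y. Axes as the deck's.
- collar (a joint): Angle of the captive steel lock collar about its upright axis, rad: 0 to 0.35 (unlocked) at the start, 1.57 against its stop, the wing then over the white locked mark (stripe on the foot plate, on the side away from the car). Grows counter-clockwise seen from above; takes about 0.1 N m (2 N at the wing); stays where it is left.
- collar_axis (a point): On the collar's axis, 70 mm above the bench, on the track's centre line, 75 mm past the deck's end when the car is home. The collar is a ring 72 mm wide and 20 mm high round a fixed stub whose cap is 54 mm wide, its top at 78 mm. The frame turns with the collar: wing along -x, catch (a short flat tab that ends over the car's tongue) along +x.
- wing (a point): On the collar's wing, 56 mm from the axis, 70 mm above the bench. The wing is an upright plate 14 mm thick, from 42 to 82 mm above the bench, reaching 30 to 75 mm from the axis; at joint 0 it points along the track's -x (to the robot), at 1.57 along the track's -y (away from the car). It may be pinched, or pushed on its flat sides.
- tile1_mid (a point): Centre of a square terracotta setter tile, 104 x 104 x 16 mm, 0.33 kg. Its x axis is its thickness: level while it stands on edge (centre 102 mm above the bench), vertical once flat on the deck (centre at 58 mm). It starts about 65 mm off the deck's centre line on the near or far side, broad faces along the rails; tipped towards the centre line it lands on the deck, tipped outward it drops off.
- tile2_mid (a point): Centre of a square terracotta setter tile, 104 x 104 x 16 mm, 0.33 kg. Its x axis is its thickness: level while it stands on edge (centre 102 mm above the bench), vertical once flat on the deck (centre at 58 mm). It starts about 65 mm off the deck's centre line on the near or far side, broad faces along the rails; tipped towards the centre line it lands on the deck, tipped outward it drops off.
- tile3_mid (a point): Centre of a square terracotta setter tile, 104 x 104 x 16 mm, 0.33 kg. Its x axis is its thickness: level while it stands on edge (centre 102 mm above the bench), vertical once flat on the deck (centre at 58 mm). It starts about 65 mm off the deck's centre line on the near or far side, broad faces along the rails; tipped towards the centre line it lands on the deck, tipped outward it drops off.
- bowl1_mid (a point): Centre, half-way up, of a grey clay bowl: 62 mm outer diameter at the rim, 36 mm tall, foot 46 mm wide, side upright over the upper 19 mm, wall 6 mm, 0.11 kg. z is its axis, up when upright. Starts upright on the ware board (8 mm thick) before the car; two or three bowls are there, the rest absent. On a flat tile on the deck this centre is 84 mm above the bench.
- bowl2_mid (a point): Centre, half-way up, of a grey clay bowl: 62 mm outer diameter at the rim, 36 mm tall, foot 46 mm wide, side upright over the upper 19 mm, wall 6 mm, 0.11 kg. z is its axis, up when upright. Starts upright on the ware board (8 mm thick) before the car; two or three bowls are there, the rest absent. On a flat tile on the deck this centre is 84 mm above the bench.
- bowl3_mid (a point): Centre, half-way up, of a grey clay bowl: 62 mm outer diameter at the rim, 36 mm tall, foot 46 mm wide, side upright over the upper 19 mm, wall 6 mm, 0.11 kg. z is its axis, up when upright. Starts upright on the ware board (8 mm thick) before the car; two or three bowls are there, the rest absent. On a flat tile on the deck this centre is 84 mm above the bench.
- jug: Bystander: terracotta jug 116 mm wide, 125 mm tall; origin under its centre.
- roller: Bystander: wooden roller lying along its y, 44 mm thick, 220 mm long; origin under its centre.
- paddle: Bystander: flat wooden paddle, 90 mm wide, 16 mm thick, 245 mm long along its y; origin under the blade's centre.

How it is judged (in metres and radians):
On the way, in this order (a step that is already met when the one before it is completed fails the run):
1. at the loading end, all tiles lie flat on the deck and every bowl stands on the middle of a tile ((angle between tile1_mid's own x axis and vertical below 0.1 rad or angle between tile1_mid's own x axis and vertical above 3.04 rad) and (angle between tile2_mid's own x axis and vertical below 0.1 rad or angle between tile2_mid's own x axis and vertical above 3.04 rad) and (angle between tile3_mid's own x axis and vertical below 0.1 rad or angle between tile3_mid's own x axis and vertical above 3.04 rad) and height (world z) of tile1_mid between 0.052 and 0.066 m and height (world z) of tile2_mid between 0.052 and 0.066 m and height (world z) of tile3_mid between 0.052 and 0.066 m and (horizontal distance between bowl1_mid and tile1_mid below 0.02 m or horizontal distance between bowl1_mid and tile2_mid below 0.02 m or horizontal distance between bowl1_mid and tile3_mid below 0.02 m) and height (world z) of bowl1_mid between 0.078 and 0.092 m and angle between each of bowl1_mid, bowl2_mid, bowl3_mid's own z axis and vertical below 0.12 rad and linear speed of each of bowl1, bowl2, bowl3 below 0.03 m/s and contact force between the fingers and bowl1 below 0.1 N and (horizontal distance between bowl2_mid and tile1_mid below 0.02 m or horizontal distance between bowl2_mid and tile2_mid below 0.02 m or horizontal distance between bowl2_mid and tile3_mid below 0.02 m) and height (world z) of bowl2_mid between 0.078 and 0.092 m and contact force between the fingers and bowl2 below 0.1 N and (horizontal distance between bowl3_mid and tile1_mid below 0.02 m or horizontal distance between bowl3_mid and tile2_mid below 0.02 m or horizontal distance between bowl3_mid and tile3_mid below 0.02 m) and height (world z) of bowl3_mid between 0.078 and 0.092 m and contact force between the fingers and bowl3 below 0.1 N and value of joint car below 0.05 m), for 0.2 s.
2. the loaded car is fully home, the collar still unlocked (value of joint car above 0.102 m and value of joint collar below 0.8 rad), for 0.2 s.
3. the collar is turned to its locked mark with the car home (value of joint car above 0.102 m and value of joint collar above 1.45 rad), for 0.2 s.
At the end, for the whole second after the job is handed in: All three tiles lie flat on the car's deck (within 0.1 rad), every bowl stands upright (within 0.12 rad), at rest and released, within 20 mm of the middle of a tile, the car is within 8 mm of its home stop and the collar within 0.12 rad of its locked mark (all of step 3 and (angle between tile1_mid's own x axis and vertical below 0.1 rad or angle between tile1_mid's own x axis and vertical above 3.04 rad) and (angle between tile2_mid's own x axis and vertical below 0.1 rad or angle between tile2_mid's own x axis and vertical above 3.04 rad) and (angle between tile3_mid's own x axis and vertical below 0.1 rad or angle between tile3_mid's own x axis and vertical above 3.04 rad) and height (world z) of tile1_mid between 0.052 and 0.066 m and height (world z) of tile2_mid between 0.052 and 0.066 m and height (world z) of tile3_mid between 0.052 and 0.066 m and (horizontal distance between bowl1_mid and tile1_mid below 0.02 m or horizontal distance between bowl1_mid and tile2_mid below 0.02 m or horizontal distance between bowl1_mid and tile3_mid below 0.02 m) and height (world z) of bowl1_mid between 0.078 and 0.092 m and angle between each of bowl1_mid, bowl2_mid, bowl3_mid's own z axis and vertical below 0.12 rad and linear speed of each of bowl1, bowl2, bowl3 below 0.03 m/s and contact force between the fingers and bowl1 below 0.1 N and (horizontal distance between bowl2_mid and tile1_mid below 0.02 m or horizontal distance between bowl2_mid and tile2_mid below 0.02 m or horizontal distance between bowl2_mid and tile3_mid below 0.02 m) and height (world z) of bowl2_mid between 0.078 and 0.092 m and contact force between the fingers and bowl2 below 0.1 N and (horizontal distance between bowl3_mid and tile1_mid below 0.02 m or horizontal distance between bowl3_mid and tile2_mid below 0.02 m or horizontal distance between bowl3_mid and tile3_mid below 0.02 m) and height (world z) of bowl3_mid between 0.078 and 0.092 m and contact force between the fingers and bowl3 below 0.1 N); the robot touches nothing.
It fails at once if a tile drops off the car (height (world z) of any of tile1_mid, tile2_mid, tile3_mid below 0.045 m).
It fails at once if the terracotta jug is disturbed (moved over 40 mm) (distance of jug from where it was at the start of the episode above 0.04 m).
It fails at once if the wooden roller is disturbed (moved over 40 mm) (distance of roller from where it was at the start of the episode above 0.04 m).
It fails at once if the wooden paddle is disturbed (moved over 40 mm) (distance of paddle from where it was at the start of the episode above 0.04 m).
Of bowl1, bowl2, bowl3 only 2 to 3 are there at a start; the rules pass over those that are not, and their reading is None.
At some moment in a run one of bowl1, bowl2, bowl3 may be knocked a few centimetres aside while the robot is not near it.
Once in a run the grip may slacken for a moment while it holds something.
It also fails if it takes over 208 s, if anything falls off the work surface, if the arm or the gripper's body presses on something with over 40 N, if the wrist force passes 120 N, or if a joint passes its speed limit or range.

ROBOT

A 7-joint arm with a two-finger parallel gripper is mounted at the origin on the work surface. World frame = base frame: x ahead of the robot, y to its left, z up, the work surface at z = 0. Lengths are in m, angles in degrees, forces in N, time in s.
With the tool pointing down it reaches from about 0.425 to 0.875 m from the base axis. Payload 4.7 kg.
Tool frame: the origin (TCP) lies between the finger pads; the fingertips stand 19 mm ahead of it and the grasp point (between the pads) is the TCP; x points along the fingers, z is the direction in which the jaws open and shut, and the axes are right-handed (so a half turn about x gives the same grasp; the last joint's range is limited). The gripper opens to 87 mm and grips with 3 to 60 N. Pads are 19 mm wide; open, the fingers measure 117 mm over their backs; the gripper's body (75 mm by 190 mm) begins 51 mm behind the grasp point.
Start: joints at [76.897, 18.392, -4.016, 83.108, 1.295, 78.541, -3.26], TCP at [0.156, -0.631, 0.242] pointing down, gripper open.
Joint ranges: [-163.93, 163.93], [-17.29, 119.83], [-79.2, 71.16], [3.27, 140.29], [-89.18, 269.18], [5.43, 117.66], [-154.24, 154.24]. Speed limits (degrees/s): [147.25, 147.25, 180, 180, 180, 180, 180].

INTERFACE

Orientations are given as [roll, pitch, yaw] about the fixed x, y, z axes, in that order (R = Rz(yaw) Ry(pitch) Rx(roll)).
In Python, from cell import monitor, read_camera, camera_model, env, regions_of gives the robot as it stands. The module is installed in compiled form; this text tells all that it offers.
- The arm moves only by the tool step_arm, never from a script. Its argument "deltas" is a list of rows, each a list of 5 numbers: the gripper's target within -1 to 1 (fully open at 1, half-way at 0, shut at -1), then the shift along the tool's x, y, z in m, then the turn about the tool's x in degrees. A call has 1 to 12 rows; each row is the pose to reach, as a shift and turn from the pose commanded when the call began, along the tool's axes at that moment; what a row does not reach only later rows make up. A row lasts 1/8 s, in which the tool goes at most 62.5 mm and 10.7 degrees, less where a joint would pass 70% of its speed; a pose out of reach is approached as far as the arm can. A call with a gripper value outside its range is refused whole. The fingers move at their own pace and stop on an object; "newtons" is the grip in N (left out, the last holds). Time passes only in rows, so rows that repeat a pose let the fingers close. It gives the time, the measured TCP pose, the force and the opening at its end, in the units of the state.
- monitor.get_obs(): the state, without advancing time (a new reading comes with each control period).
- read_camera(name): name is "scene" or "side" or "wrist"; returns (picture, depth): 480x640x3 uint8, red, green, blue; 480x640 float32, m along the optical axis (not along the pixel's ray), 0 where there is no reading.
- camera_model(name): a dict with "fx", "fy", "cx", "cy" (pixels), "xyz" and "attitude" of the camera in the world. Camera axes: x right, y down, z forward; pixel columns grow to the right and rows downward; lengths in m; the calibration is good to about 2 mm. The wrist camera is an equidistant fisheye: a pixel r from the principal point sees the ray r / f radians off the axis. A picture is of the moment at which its call begins: read the wrist's pose just before it. camera_model takes no time and is no camera call; for the wrist camera it gives the pose at the moment of the call.
- env.sign_off(): hands the job in, once; it reports no verdict.
Trained networks look in the newest picture that a camera, given by its name, has taken for a name from the list of things; names that differ only in an ending like _2 or _b are one class to them, and where a whole thing is asked for, a point or a joint stands for the part that bears it (a point fixed in the world has none). Each returns a list of dicts, best first, with "p" (0 to 1); they miss things now and then, are a little off and sometimes report something else, mostly with a low value. They report only what shows in the picture. A call takes as long as a camera call.
- regions_of(camera, thing): "pixels" (480x640 bool, what is visible of it) and "pixel" ([column, row] in pixels, amid what is visible of it).
The state is a dict: "time_s": time; "qpos": joint angles; "joint_velocities": joint speeds; "effort": joint torques, N m; "tool_pos": TCP position; "tool_rot": TCP orientation; "force": force on the tool from outside, world axes, zero at the start; "wrist_torque": the same for the moment, N m; "grip_width": finger opening in m.
Only numpy, scipy, OpenCV 4.12 (cv2) and the standard library are available. Lean on these libraries where they do the work, as an engineer would, in place of code of your own. Each camera call takes 0.05 s, during which the arm holds its last target. There are 200 camera calls.

## Working session

There is one attempt and no reset: what is moved stays moved. The work goes in short steps, Python scripts to look and compute and a tool call to move; the robot and the scene stay as the last step left them, time stands still between calls to the robot, and variables do not carry over. Pictures are saved under pics/ and viewed, about 12 in all and at most 16, crops included, and the job is handed in when it is done.

Besides the shell and the picture viewer there is one more tool, called after "Request:" as a command line: name --pt "numbers of a row" for each row, then --argument value for the rest. step_arm: Moves the arm, as the interface text tells. Its arguments: {"type":"object","properties":{"deltas":{"type":"array"},"newtons":{"type":"number"}},"required":["deltas"]}

```bash
mkdir -p pics
cat > h.py <<'E'
import numpy as np, cv2
from cell import monitor, read_camera, camera_model, env, regions_of
from scipy.spatial.transform import Rotation as R
def att(m):
    a=np.array(m["attitude"],float)
    if a.shape==(3,3): return a
    if a.size==4: return R.from_quat(a).as_matrix()
    return R.from_euler('xyz',a,degrees=True).as_matrix()
def cloud(name):
    m=camera_model(name); pic,d=read_camera(name)
    v,u=np.mgrid[0:480,0:640]
    x=(u-m["cx"])/m["fx"]; y=(v-m["cy"])/m["fy"]
    if name=="wrist":
        r=np.hypot(x,y); s=np.where(r>1e-6,np.tan(np.minimum(r,1.5))/np.maximum(r,1e-6),1); x=x*s;y=y*s
    P=np.stack([x*d,y*d,d],-1)@att(m).T+np.array(m["xyz"])
    P[d==0]=np.nan
    return pic,P
def save(pic,n): cv2.imwrite("pics/"+n,pic[:,:,::-1])
E
python3 - <<'E'
from h import *
o=monitor.get_obs(); print({k:np.round(v,3) for k,v in o.items()})
ims=[]
for c in ("scene","side"):
    m=camera_model(c); print(c,m)
    pic,P=cloud(c); save(pic,c+"0.png"); np.save(c+"0.npy",P)
    for t in ("tile1_mid","bowl1_mid","push_bar","wing","deck_mid","jug","roller","paddle"):
        for r in regions_of(c,t):
            if r["p"]<.3: continue
            Q=P[r["pixels"]]; Q=Q[~np.isnan(Q[:,0])]
            print(t,round(r["p"],2),np.round(r["pixel"]),len(Q), np.round(np.percentile(Q,[2,50,98],axis=0),3).tolist() if len(Q) else '')
E
```

```text
{'time_s': np.float64(0.0), 'qpos': array([76.897, 18.44 , -4.015, 83.176,  1.294, 78.54 , -3.261]), 'joint_velocities': array([ 0.003, -0.051, -0.059,  0.024,  0.015,  0.027,  0.045]), 'effort': array([-0.0000e+00, -4.9129e+01, -4.0400e-01, -3.1254e+01, -6.4000e-02,
        4.4000e-02,  0.0000e+00]), 'tool_pos': array([ 0.156, -0.63 ,  0.24 ]), 'tool_rot': array([-177.725,   89.889,  106.186]), 'force': array([-1.019, -0.314,  0.378]), 'wrist_torque': array([-0.05 , -0.021, -0.053]), 'grip_width': np.float64(0.087)}
scene {'fx': 458.01945383738445, 'fy': 458.01945383738445, 'cx': 324.196139879548, 'cy': 235.66974589248042, 'xyz': array([ 0.91882777, -0.76951371,  0.89007089]), 'attitude': array([-134.08014077,   -1.12873466,   27.64229823])}
tile1_mid 0.79 [321. 239.] 905 [[0.552, -0.112, 0.051], [0.566, -0.074, 0.118], [0.569, -0.009, 0.156]]
bowl1_mid 0.85 [312. 214.] 365 [[0.431, 0.046, 0.014], [0.455, 0.084, 0.034], [0.486, 0.105, 0.047]]
push_bar 0.9 [366. 245.] 6380 [[0.547, -0.142, 0.034], [0.625, 0.029, 0.05], [0.707, 0.29, 0.108]]
wing 0.77 [296. 348.] 978 [[0.575, -0.342, 
[... 961 characters left out ...]
05, 0.157]]
bowl1_mid 0.95 [329. 290.] 436 [[0.429, 0.049, 0.011], [0.461, 0.072, 0.031], [0.488, 0.108, 0.047]]
push_bar 0.59 [270. 274.] 6513 [[0.531, -0.111, 0.035], [0.623, 0.121, 0.05], [0.702, 0.299, 0.112]]
wing 0.83 [344. 179.] 454 [[0.571, -0.333, 0.015], [0.617, -0.296, 0.058], [0.7, -0.268, 0.084]]
deck_mid 0.83 [271. 274.] 6485 [[0.531, -0.113, 0.034], [0.623, 0.123, 0.05], [0.703, 0.299, 0.111]]
jug 0.89 [192. 391.] 2279 [[0.541, 0.45, 0.043], [0.578, 0.51, 0.089], [0.633, 0.55, 0.128]]
roller 0.7 [296. 394.] 1461 [[0.371, 0.271, 0.01], [0.388, 0.381, 0.038], [0.411, 0.474, 0.047]]
paddle 0.7 [320. 225.] 726 [[0.549, -0.106, 0.05], [0.553, -0.045, 0.115], [0.569, -0.005, 0.157]]
```

View pics/scene0.png

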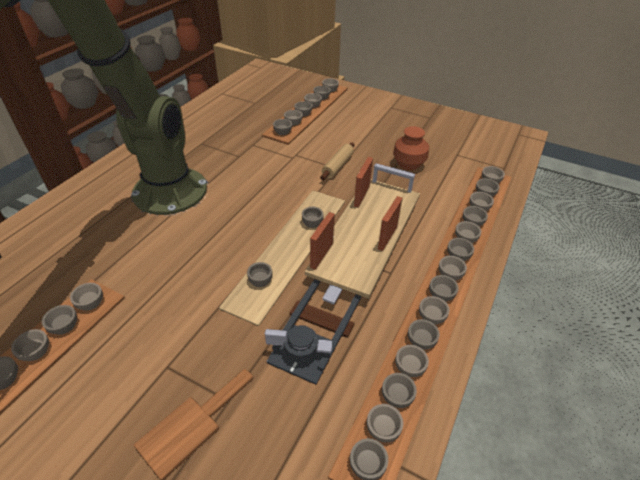

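View pics/side0.png

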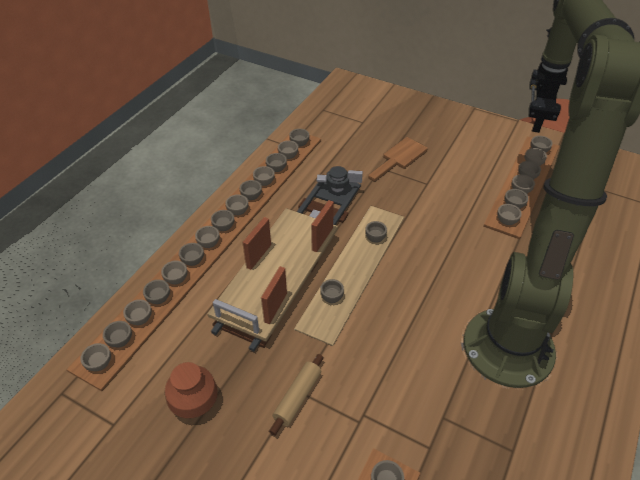

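The scene view shows two bowls on the ware board at (312,216) and (260,274). The tiles are near-right (322,240), near-left (364,183) and far-middle (390,223). The jug is at (410,147) and the collar at (300,345). The side view agrees. Next I fit the geometry.

```bash
cat > fit.py <<'E'
from h import *
def hsv(n): return cv2.cvtColor(cv2.imread(f"pics/{n}.png"),cv2.COLOR_BGR2HSV)
for c in ("scene","side"):
    P=np.load(c+"0.npy"); H=hsv(c+"0").astype(int)
    inb=(P[...,0]>.5)&(P[...,0]<.78)&(P[...,1]>-.2)&(P[...,1]<.36)
    deck=inb&(abs(P[...,2]-.05)<.005)
    mask=cv2.morphologyEx(deck.astype(np.uint8),cv2.MORPH_OPEN,np.ones((3,3)))
    Q=P[mask>0][:,:2].astype(np.float32)
    r=cv2.minAreaRect(Q); print(c,"deck",r)
    red=inb&(P[...,2]>.058)&((H[...,0]<12)|(H[...,0]>172))&(H[...,1]>110)
    n,l,s,_=cv2.connectedComponentsWithStats(red.astype(np.uint8))
    for i in range(1,n):
        if s[i,4]<80: continue
        Q=P[l==i]; m=np.median(Q,0)
        w,V=np.linalg.eigh(np.cov(Q[:,:2].T)); v=V[:,1]
        print(" tile",s[i],np.round(np.percentile(Q,[1,50,99],axis=0),3).tolist(),"ang",round(np.degrees(np.arctan2(v[1],v[0])),1))
    for r in regions_of(c,"bowl1_mid")[:8]:
        Q=P[r["pixels"]]; print(" bowl",round(r["p"],2),r["pixel"])
        Q=Q[(Q[:,2]>.038)&(Q[:,2]<.05)]
        if len(Q)>20 : print("   rim circ",cv2.minEnclosingCircle(Q[:,:2].astype(np.float32)))
    g=(H[...,1]<60)&(P[...,0]>.4)&(P[...,0]<.52)&(P[...,1]>-.3)&(P[...,1]<.25)&(P[...,2]>.036)&(P[...,2]<.05)
    n,l,s,_=cv2.connectedComponentsWithStats(g.astype(np.uint8))
    for i in range(1,n):
        if s[i,4]>30: print(" grey",s[i],cv2.minEnclosingCircle(P[l==i][:,:2].astype(np.float32)),np.median(P[l==i],0))
    w=(P[...,0]>.53)&(P[...,0]<.62)&(P[...,1]>-.4)&(P[...,1]<-.25)&(P[...,2]>.05)
    print(" wing",cv2.minAreaRect(P[w][:,:2].astype(np.float32)))
    w=(P[...,0]>.53)&(P[...,0]<.75)&(P[...,1]>-.42)&(P[...,1]<-.2)&(P[...,2]>.073)&(P[...,2]<.081)
    print(" cap",cv2.minEnclosingCircle(P[w][:,:2].astype(np.float32)))
    w=(P[...,0]>.5)&(P[...,0]<.8)&(P[...,1]>.2)&(P[...,1]<.4)&(P[...,2]>.1)&(P[...,2]<.113)&(H[...,1]<70)
    print(" bar",cv2.minAreaRect(P[w][:,:2].astype(np.float32)))
E
python3 fit.py
```

```text
scene deck ((0.6193592548370361, 0.08883108198642731), (0.17087294161319733, 0.42495468258857727), 2.7316768169403076)
 tile [354 157  19  50 489] [[0.542, 0.15, 0.061], [0.557, 0.179, 0.126], [0.564, 0.251, 0.157]] ang 93.8
 tile [378 197  24  52 569] [[0.674, 0.025, 0.061], [0.687, 0.055, 0.126], [0.69, 0.124, 0.157]] ang 88.3
 tile [310 212  25  56 798] [[0.552, -0.113, 0.06], [0.566, -0.075, 0.123], [0.569, -0.014, 0.156]] ang 89.8
 bowl 0.85 [312.3, 214.4]
   rim circ ((0.4568508267402649, 0.0759938508272171), 0.03238450735807419)
 grey [302 207  21  16 130] ((0.45695745944976807, 0.07573913782835007), 0.03212520107626915) [0.45971477 0.06707107 0.04165727]
 grey [248 263  24  20 178] ((0.4465221166610718, -0.17608027160167694), 0.031481776386499405) [ 0.4485724  -0.18039945  0.04268195]
 wing ((0.5945454239845276, -0.316722571849823), (0.05463319271802902, 0.043698862195014954), 8.796666145324707)
 cap ((0.6178048849105835, -0.31825852394104004), 0.05068833753466606)
 bar ((0.6089032888412476, 0.28970038890838623), (0.12059265375137329, 0.020494166761636734), 1.8683935403823853
[... 401 characters left out ...]
0.124], [0.56, 0.258, 0.158]] ang 94.8
 bowl 0.95 [329.1, 289.9]
   rim circ ((0.4569368064403534, 0.07694312185049057), 0.032750971615314484)
 grey [366 222  21  17 134] ((0.4463481307029724, -0.1702660322189331), 0.033997464925050735) [ 0.44220017 -0.16953384  0.04172944]
 grey [320 280  24  20 156] ((0.45687395334243774, 0.07840778678655624), 0.03156868368387222) [0.45406576 0.08280699 0.0420013 ]
 wing ((0.6057039499282837, -0.3106904923915863), (0.0803992748260498, 0.038999754935503006), 48.688758850097656)
 cap ((0.6178946495056152, -0.3130306601524353), 0.050219181925058365)
 bar ((0.6080700159072876, 0.2920241355895996), (0.12014397233724594, 0.01788291707634926), 3.5074751377105713)
```

```bash
cat >> h.py <<'E'
C0=np.array([.619,.0894]); YAW=2.8
def T(x,y):
    c,s=np.cos(np.radians(YAW)),np.sin(np.radians(YAW)); return C0+np.array([c*x-s*y,s*x+c*y])
def state():
    o=monitor.get_obs(); Rm=R.from_euler('xyz',o["tool_rot"],degrees=True).as_matrix(); return o,np.array(o["tool_pos"]),Rm
def plan(*way,jaw=None):
    "way: world xyz targets; jaw: world azimuth of the tool z axis (mod 180)"
    o,p,Rm=state(); az=np.degrees(np.arctan2(Rm[1,2],Rm[0,2]))
    print("t",round(float(o["time_s"]),2),"p",np.round(p,4),"az",round(az,1),"w",round(float(o["grip_width"]),4),"q7",round(o["qpos"][6],1),"F",np.round(o["force"],1))
    t=0
    if jaw is not None: t=-((jaw-az+90)%180-90)   # tool x down: positive turn is clockwise from above
    for w in way: print(np.round(w,3),"->",np.round(Rm.T@(np.array(w)-p),4),"turn",round(t,1))
    print("R cols x,y,z:",np.round(Rm.T,3).tolist())
E
python3 - <<'E'
from h import *
a=T(-.115,-.144); print(a,T(-.02,-.144))
plan([*a,.24],[*a,.156],jaw=92.8)
E
```

```text
[ 0.51117166 -0.06004581] [ 0.60605824 -0.05540508]
t 1.0 p [ 0.1562 -0.631   0.2416] az -76.1 w 0.0869 q7 -3.3 F [-0.3 -0.8  0.1]
[ 0.511 -0.06   0.24 ] -> [ 0.0015  0.4818 -0.4688] turn 11.1
[ 0.511 -0.06   0.156] -> [ 0.0855  0.4818 -0.4688] turn 11.1
R cols x,y,z: [[-0.0, -0.0, -1.0], [0.971, 0.24, -0.0], [0.24, -0.971, 0.0]]
```

Request:
step_arm --pt "-1 0 0.482 -0.469 11" --pt "-1 0 0.482 -0.469 11" --pt "-1 0 0.482 -0.469 11" --pt "-1 0 0.482 -0.469 11" --pt "-1 0 0.482 -0.469 11" --pt "-1 0 0.482 -0.469 11" --pt "-1 0 0.482 -0.469 11" --pt "-1 0 0.482 -0.469 11" --pt "-1 0 0.482 -0.469 11" --pt "-1 0 0.482 -0.469 11" --pt "-1 0 0.482 -0.469 11" --pt "-1 0 0.482 -0.469 11" --newtons 15

```text
time_s: 2.5
tool_pos: [0.5127, -0.055, 0.2419]
tool_rot: [144.8, 89.9, 58.2]
force: [0.0, 0.7, -0.3]
grip_width: 0.0003
```

Run:
```python
from h import *
a=T(-.115,-.144); b=T(-.025,-.144)
plan([*a,.24],[*a,.156],[*b,.156],jaw=92.8)
```

```text
t 2.5 p [ 0.5127 -0.055   0.2419] az -86.6 w 0.0003 q7 -85.2 F [ 0.   0.7 -0.3]
[ 0.511 -0.06   0.24 ] -> [ 0.0019 -0.0019  0.0049] turn 0.6
[ 0.511 -0.06   0.156] -> [ 0.0859 -0.002   0.0051] turn 0.6
[ 0.601 -0.056  0.156] -> [0.086 0.088 0.006] turn 0.6
R cols x,y,z: [[0.001, 0.002, -1.0], [0.998, 0.059, 0.001], [0.059, -0.998, -0.002]]
```

Request:
step_arm --pt "-1 0.05 -0.002 0.005 0.6" --pt "-1 0.086 -0.002 0.005 0.6" --pt "-1 0.086 0.008 0.005 0.6" --pt "-1 0.086 0.016 0.005 0.6" --pt "-1 0.086 0.024 0.005 0.6" --pt "-1 0.086 0.03 0.005 0.6" --pt "-1 0.086 0.036 0.005 0.6" --pt "-1 0.086 0.042 0.005 0.6" --pt "-1 0.086 0.048 0.005 0.6" --pt "-1 0.086 0.054 0.005 0.6" --pt "-1 0.086 0.06 0.005 0.6" --pt "-1 0.086 0.06 0.005 0.6"

```text
time_s: 4.0
tool_pos: [0.5719, -0.0616, 0.1554]
tool_rot: [-173.9, 90.0, 98.4]
force: [-0.4, -0.5, 0.2]
grip_width: 0.0002
```

Run:
```python
from h import *
pic,P=cloud("side"); save(pic[150:350,180:480].repeat(2,0).repeat(2,1),"a1.png")
b=T(-.115,.118)
plan([*T(-.115,-.144),.18],[*b,.18],[*b,.156],[*T(-.03,.118),.156],jaw=92.8)
```

```text
t 4.05 p [ 0.5716 -0.0617  0.1554] az -87.7 w 0.0006 q7 -92.1 F [ 0.4 -0.3 -0.4]
[ 0.511 -0.06   0.18 ] -> [-0.0246 -0.0603 -0.0041] turn -0.5
[0.498 0.202 0.18 ] -> [-0.0246 -0.0625 -0.2661] turn -0.5
[0.498 0.202 0.156] -> [-0.0006 -0.0625 -0.2661] turn -0.5
[0.583 0.206 0.156] -> [-0.0006  0.0225 -0.2668] turn -0.5
R cols x,y,z: [[-0.0, 0.0, -1.0], [0.999, 0.041, -0.0], [0.041, -0.999, -0.0]]
```

View pics/a1.png

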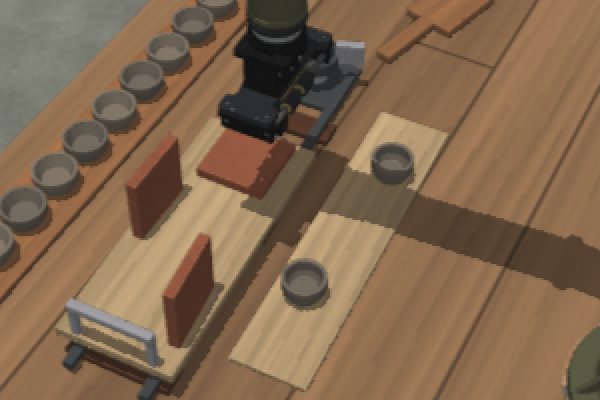

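Tile A lies flat on the deck (crop 245,160), and the other two still stand. Next is the near-left tile.

Request:
step_arm --pt "-1 -0.025 -0.05 -0.004 -0.5" --pt "-1 -0.025 -0.0625 -0.06 -0.5" --pt "-1 -0.025 -0.0625 -0.12 -0.5" --pt "-1 -0.025 -0.0625 -0.18 -0.5" --pt "-1 -0.025 -0.0625 -0.23 -0.5" --pt "-1 -0.025 -0.0625 -0.266 -0.5" --pt "-1 0 -0.0625 -0.266 -0.5" --pt "-1 0 -0.0625 -0.266 -0.5"

```text
time_s: 5.05
tool_pos: [0.4968, 0.201, 0.154]
tool_rot: [-71.9, 89.8, -159.0]
force: [-0.6, -0.1, 0.2]
grip_width: 0.0004
```

Request:
step_arm --pt "-1 0 0.01 0 0" --pt "-1 0 0.018 0 0" --pt "-1 0 0.026 0 0" --pt "-1 0 0.032 0 0" --pt "-1 0 0.038 0 0" --pt "-1 0 0.044 0 0" --pt "-1 0 0.05 0 0" --pt "-1 0 0.056 0 0" --pt "-1 0 0.062 0 0" --pt "-1 0 0.066 0 0" --pt "-1 0 0.066 0 0"

```text
time_s: 6.42
tool_pos: [0.5645, 0.2047, 0.1554]
tool_rot: [-117.8, 90.0, 155.0]
force: [-0.5, 0.8, 0.2]
grip_width: 0.0005
```

Run:
```python
from h import *
pic,P=cloud("side"); save(pic[150:350,180:480].repeat(2,0).repeat(2,1),"a2.png")
b=T(.115,-.0145)
plan([*T(-.03,.118),.24],[*b,.24],[*b,.156],jaw=92.8)
```

```text
t 6.47 p [0.5642 0.2048 0.1554] az -87.2 w 0.0005 q7 -121.9 F [-0.4  0.   0.3]
[0.583 0.206 0.24 ] -> [-0.0846  0.0191 -0.0001] turn 0.0
[0.735 0.081 0.24 ] -> [-0.0846  0.164   0.1325] turn 0.0
[0.735 0.081 0.156] -> [-0.0006  0.1641  0.1325] turn 0.0
R cols x,y,z: [[-0.0, 0.0, -1.0], [0.999, 0.049, -0.0], [0.049, -0.999, -0.0]]
```

View pics/a2.png

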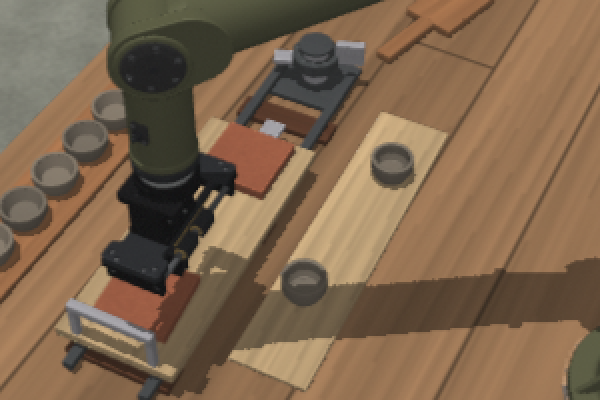

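Tile B lies flat as well (crop 150,300). Next I go over the far tile.

Request:
step_arm --pt "-1 -0.05 0 0 0" --pt "-1 -0.085 0.02 0.01 0" --pt "-1 -0.085 0.164 0.1325 0" --pt "-1 -0.085 0.164 0.1325 0" --pt "-1 -0.085 0.164 0.1325 0" --pt "-1 -0.085 0.164 0.1325 0" --pt "-1 -0.04 0.164 0.1325 0" --pt "-1 0 0.164 0.1325 0" --pt "-1 0 0.164 0.1325 0"

```text
time_s: 7.6
tool_pos: [0.7317, 0.0804, 0.1517]
tool_rot: [-84.7, 89.6, -171.9]
force: [1.0, -0.2, -0.6]
grip_width: 0.0005
```

Request:
step_arm --pt "-1 0 -0.01 0 0" --pt "-1 0 -0.018 0 0" --pt "-1 0 -0.026 0 0" --pt "-1 0 -0.032 0 0" --pt "-1 0 -0.038 0 0" --pt "-1 0 -0.044 0 0" --pt "-1 0 -0.05 0 0" --pt "-1 0 -0.056 0 0" --pt "-1 0 -0.062 0 0" --pt "-1 0 -0.066 0 0" --pt "-1 0 -0.066 0 0"

```text
time_s: 8.98
tool_pos: [0.6684, 0.0771, 0.1556]
tool_rot: [12.6, 90.0, -74.5]
force: [0.4, 0.7, 0.3]
grip_width: 0.0002
```

Request:
step_arm --pt "1 -0.09 0 0 0" --pt "1 -0.09 0 0 0" --pt "1 -0.09 -0.1 -0.2 0" --pt "1 -0.09 -0.2 -0.2 0" --pt "1 -0.09 -0.2 -0.2 0" --pt "1 -0.09 -0.2 -0.2 0" --pt "1 -0.09 -0.2 -0.2 0" --pt "1 -0.09 -0.2 -0.2 0"

```text
time_s: 9.98
tool_pos: [0.4564, 0.2702, 0.2463]
tool_rot: [74.8, 89.9, -12.0]
force: [0.3, -0.8, 0.5]
grip_width: 0.0726
```

```bash
cat > look.py <<'E'
from h import *
import sys
tag=sys.argv[1]
for c in ("scene","side"):
    pic,P=cloud(c); save(pic,c+tag+".png"); np.save(c+tag+".npy",P)
    H=cv2.cvtColor(pic,cv2.COLOR_RGB2HSV).astype(int)
    inb=(P[...,0]>.5)&(P[...,0]<.78)&(P[...,1]>-.3)&(P[...,1]<.36)
    red=inb&(P[...,2]>.057)&(P[...,2]<.075)&((H[...,0]<12)|(H[...,0]>172))&(H[...,1]>90)
    n,l,s,_=cv2.connectedComponentsWithStats(red.astype(np.uint8))
    for i in range(1,n):
        if s[i,4]<150: continue
        Q=P[l==i]; r=cv2.minAreaRect(Q[:,:2].astype(np.float32))
        print(c,"tile",s[i,4],np.round(r[0],4),np.round(r[1],3),round(r[2],1),"z",np.round(np.percentile(Q[:,2],[5,50,95]),4))
    for z0,z1,xl,xh in ((.037,.05,.38,.53),(.094,.107,.53,.75)):
        g=(H[...,1]<75)&(P[...,0]>xl)&(P[...,0]<xh)&(P[...,1]>-.35)&(P[...,1]<.27)&(P[...,2]>z0)&(P[...,2]<z1)
        n,l,s,_=cv2.connectedComponentsWithStats(g.astype(np.uint8),connectivity=8)
        for i in range(1,n):
            if s[i,4]>40:
                q,rad=cv2.minEnclosingCircle(P[l==i][:,:2].astype(np.float32)); print(c,"grey z",z0,s[i,4],np.round(q,4),round(rad,4))
E
python3 look.py b; python3 -c "
from h import *
plan([.457,.077,.14],jaw=2.8)"
```

```text
scene tile 923 [0.6134 0.2109] [0.104 0.11 ] 6.2 z [0.0616 0.0663 0.0691]
scene tile 1115 [0.6191 0.0768] [0.107 0.105] 89.1 z [0.0618 0.0664 0.0688]
scene tile 1393 [ 0.6211 -0.0582] [0.105 0.107] 1.5 z [0.062  0.0662 0.0688]
scene grey z 0.037 147 [0.4931 0.0363] 0.0332
scene grey z 0.037 193 [ 0.4479 -0.174 ] 0.0327
side tile 306 [ 0.6033 -0.0768] [0.07  0.072] 87.1 z [0.0603 0.0658 0.0709]
side tile 151 [0.647  0.1159] [0.037 0.048] 84.1 z [0.0594 0.065  0.0701]
side tile 823 [0.6132 0.2125] [0.107 0.104] 3.3 z [0.0612 0.0656 0.0696]
side grey z 0.037 133 [ 0.4483 -0.1717] 0.034
side grey z 0.037 164 [0.4892 0.0392] 0.0321
t 10.07 p [0.4596 0.2669 0.2458] az -87.2 w 0.0805 q7 -125.4 F [ 0.3  0.3 -0.3]
[0.457 0.077 0.14 ] -> [ 0.106  -0.0121  0.1895] turn -90.0
R cols x,y,z: [[0.001, -0.001, -1.0], [0.999, 0.049, 0.001], [0.049, -0.999, 0.001]]
```

View pics/sideb.png

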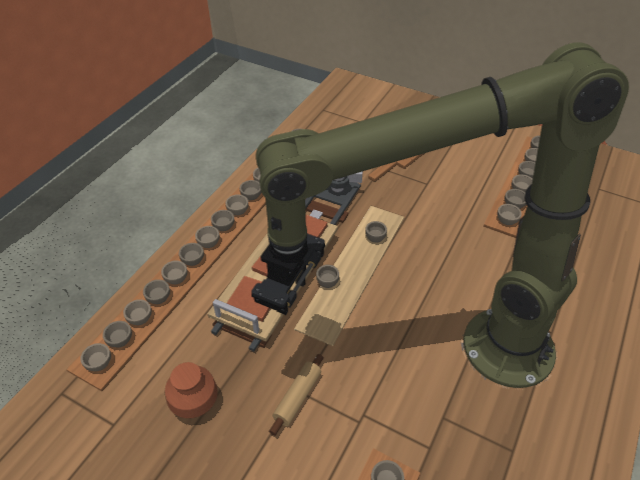

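All three tiles are flat: the middle one is at (0.619, 0.077) and the others are spaced either side of it. One bowl was knocked to about (0.491, 0.038), close to the car, so I grip it with the jaws along y.

```bash
python3 -c "
from h import *
plan([.491,.038,.14],jaw=92.8)"
```

```text
t 10.07 p [0.4596 0.2669 0.2458] az -87.2 w 0.0805 q7 -125.4 F [ 0.3  0.3 -0.3]
[0.491 0.038 0.14 ] -> [0.106  0.02   0.2301] turn 0.0
R cols x,y,z: [[0.001, -0.001, -1.0], [0.999, 0.049, 0.001], [0.049, -0.999, 0.001]]
```

Request:
step_arm --pt "1 0 0.02 0.1 0" --pt "1 0.05 0.02 0.23 0" --pt "1 0.106 0.02 0.23 0" --pt "1 0.106 0.02 0.23 0" --pt "1 0.106 0.02 0.23 0" --pt "1 0.106 0.02 0.23 0" --pt "1 0.106 0.02 0.23 0" --pt "1 0.106 0.02 0.23 0"

```text
time_s: 11.08
tool_pos: [0.4911, 0.04, 0.1407]
tool_rot: [89.7, 89.9, 2.7]
force: [-0.4, 0.6, 0.1]
grip_width: 0.0868
```

```bash
python3 -c "
from h import *
pic,P=cloud('wrist'); save(pic,'w1.png'); Z=P[...,2]
m=(Z>.036)&(Z<.05)&(np.hypot(P[...,0]-.491,P[...,1]-.038)<.055)
m=cv2.morphologyEx(m.astype(np.uint8),cv2.MORPH_OPEN,np.ones((2,2)))>0
print(m.sum(),cv2.minEnclosingCircle(P[m][:,:2].astype(np.float32)),P[m].mean(0))
plan([.491,.038,.034],jaw=92.8)"
```

```text
3195 ((0.49446314573287964, 0.03751780092716217), 0.05155722796916962) [nan nan nan]
t 11.12 p [0.491  0.0398 0.1405] az -87.1 w 0.087 q7 -98.6 F [-0.1  0.   0.3]
[0.491 0.038 0.034] -> [ 0.1065 -0.0003  0.0018] turn 0.1
R cols x,y,z: [[0.002, -0.0, -1.0], [0.999, 0.051, 0.002], [0.051, -0.999, 0.0]]
```

View pics/w1.png

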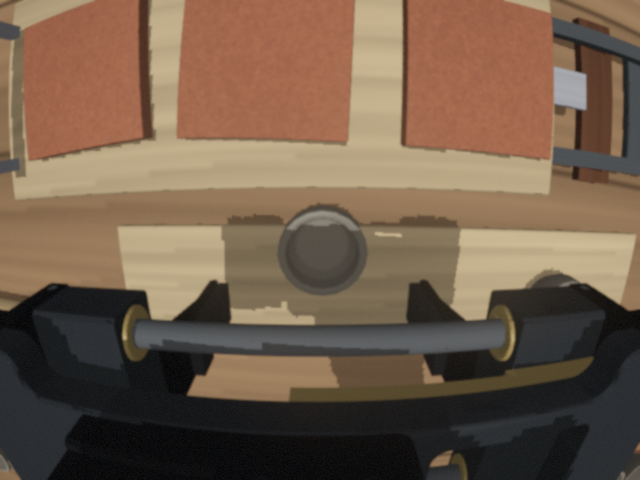

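The wrist view shows the bowl upright at (322,250), roughly midway between the fingers, with the three tiles lying flat behind it.

```bash
cat >> h.py <<'E'
def wray(u,v,z):
    m=camera_model("wrist"); x=(u-m["cx"])/m["fx"]; y=(v-m["cy"])/m["fy"]; r=np.hypot(x,y)
    d=att(m)@np.array([x/r*np.sin(r),y/r*np.sin(r),np.cos(r)]); c=np.array(m["xyz"]); return c+d*(z-c[2])/d[2]
E
python3 -c "
from h import *
for u,v in ((322,250),(279,250),(366,250),(322,294),(322,206)): print(wray(u,v,.044))"
```

```text
[0.49361578 0.03724268 0.044     ]
[0.49208542 0.06626447 0.044     ]
[0.49514    0.00746712 0.044     ]
[0.46130101 0.03545316 0.044     ]
[0.52363625 0.03888243 0.044     ]
```

Request:
step_arm --pt "1 0.04 0.0015 0.002 0" --pt "1 0.08 0.0015 0.002 0" --pt "1 0.106 0.0015 0.002 0" --pt "1 0.106 0.0015 0.002 0" --pt "1 0.106 0.0015 0.002 0" --pt "-0.3 0.106 0.0015 0.002 0" --pt "-1 0.106 0.0015 0.002 0" --pt "-1 0.106 0.0015 0.002 0" --pt "-1 0.106 0.0015 0.002 0" --pt "-1 0.106 0.0015 0.002 0" --newtons 20

```text
time_s: 12.38
tool_pos: [0.4922, 0.0365, 0.0339]
tool_rot: [63.3, 90.0, -23.9]
force: [-0.3, 0.5, 4.2]
grip_width: 0.0602
```

Request:
step_arm --pt "-1 -0.02 0 0 0" --pt "-1 -0.05 0 0 0" --pt "-1 -0.09 0 0 0" --pt "-1 -0.106 0 0 0" --pt "-1 -0.106 0 0 0"

```text
time_s: 13.0
tool_pos: [0.4924, 0.0363, 0.1398]
tool_rot: [62.2, 89.9, -25.0]
force: [-0.5, -0.5, -1.3]
grip_width: 0.06
```

```bash
python3 -c "
from h import *
plan([.618,.0772,.14],[.618,.0772,.095],[.618,.0772,.0925],jaw=92.8)"
```

```text
t 13.0 p [0.4924 0.0363 0.1398] az -87.2 w 0.06 q7 -98.6 F [-0.5 -0.5 -1.3]
[0.618 0.077 0.14 ] -> [-0.      0.1275 -0.0347] turn -0.0
[0.618 0.077 0.095] -> [ 0.045   0.1274 -0.0348] turn -0.0
[0.618 0.077 0.092] -> [ 0.0475  0.1274 -0.0348] turn -0.0
R cols x,y,z: [[0.001, -0.001, -1.0], [0.999, 0.049, 0.001], [0.049, -0.999, 0.001]]
```

Request:
step_arm --pt "-1 0 0.06 -0.016 0" --pt "-1 0 0.11 -0.03 0" --pt "-1 0 0.1275 -0.035 0" --pt "-1 0 0.1275 -0.035 0" --pt "-1 0.02 0.1275 -0.035 0" --pt "-1 0.035 0.1275 -0.035 0" --pt "-1 0.044 0.1275 -0.035 0" --pt "-1 0.046 0.1275 -0.035 0" --pt "-1 0.046 0.1275 -0.035 0"

```text
time_s: 14.12
tool_pos: [0.6177, 0.0776, 0.0938]
tool_rot: [73.0, 90.0, -14.2]
force: [-0.2, -0.1, -0.9]
grip_width: 0.0601
```

```bash
python3 -c "
from h import *
plan([.618,.0772,.0925],jaw=92.8)"
```

```text
t 14.12 p [0.6177 0.0776 0.0938] az -87.2 w 0.0601 q7 -110.7 F [-0.2 -0.1 -0.9]
[0.618 0.077 0.092] -> [0.0013 0.0003 0.0004] turn 0.0
R cols x,y,z: [[0.001, -0.0, -1.0], [0.999, 0.049, 0.001], [0.049, -0.999, 0.0]]
```

Request:
step_arm --pt "-1 0.001 0 0 0" --pt "-1 0.002 0 0 0" --pt "-1 0.002 0 0 0"

```text
time_s: 14.5
tool_pos: [0.6179, 0.0777, 0.092]
tool_rot: [82.0, 90.0, -5.2]
force: [-0.6, -1.0, 0.2]
grip_width: 0.0597
```

Request:
step_arm --pt "0.6 0 0 0 0" --pt "0.8 0 0 0 0" --pt "1 0 0 0 0" --pt "1 -0.03 0 0 0" --pt "1 -0.06 0 0 0" --pt "1 -0.1 0 0 0" --pt "1 -0.1 0 0 0"

```text
time_s: 15.38
tool_pos: [0.6196, 0.0785, 0.1953]
tool_rot: [91.4, 89.6, 4.2]
force: [0.0, 0.7, -0.2]
grip_width: 0.0868
```

```bash
python3 look.py c; python3 -c "
from h import *
plan([.5,-.1,.19],[.448,-.173,.19],[.448,-.173,.034],jaw=92.8)"
```

```text
scene tile 758 [0.6151 0.2094] [0.102 0.11 ] 5.5 z [0.0611 0.0663 0.0689]
scene tile 730 [0.619  0.0777] [0.105 0.106] 0.5 z [0.0604 0.0661 0.0689]
scene tile 1385 [ 0.6211 -0.0578] [0.104 0.11 ] 2.0 z [0.0624 0.0663 0.0687]
scene grey z 0.037 193 [ 0.4474 -0.1745] 0.0318
scene grey z 0.094 175 [0.6156 0.0765] 0.0324
side tile 1050 [ 0.6212 -0.0545] [0.107 0.111] 1.7 z [0.0602 0.0655 0.0705]
side tile 779 [0.6186 0.0812] [0.108 0.111] 0.0 z [0.0594 0.0654 0.0696]
side tile 1315 [0.6129 0.2102] [0.107 0.108] 4.2 z [0.0608 0.0657 0.0698]
side grey z 0.037 140 [ 0.4458 -0.173 ] 0.0344
side grey z 0.094 157 [0.6158 0.0801] 0.0324
t 15.47 p [0.6175 0.0776 0.1916] az -87.2 w 0.0872 q7 -108.0 F [-0.3 -0.1 -1. ]
[ 0.5  -0.1   0.19] -> [ 0.0016 -0.1261  0.1716] turn 0.0
[ 0.448 -0.173  0.19 ] -> [ 0.0016 -0.1816  0.242 ] turn 0.0
[ 0.448 -0.173  0.034] -> [ 0.1576 -0.1817  0.2419] turn 0.0
R cols x,y,z: [[0.0, -0.0, -1.0], [0.999, 0.049, 0.0], [0.049, -0.999, 0.0]]
```

Request:
step_arm --pt "1 0 -0.182 0.242 0" --pt "1 0 -0.182 0.242 0" --pt "1 0 -0.182 0.242 0" --pt "1 0 -0.182 0.242 0" --pt "1 0 -0.182 0.242 0" --pt "1 0.05 -0.182 0.242 0" --pt "1 0.08 -0.182 0.242 0" --pt "1 0.08 -0.182 0.242 0" --pt "1 0.08 -0.182 0.242 0"

```text
time_s: 16.6
tool_pos: [0.4481, -0.1728, 0.112]
tool_rot: [96.0, 90.0, 8.8]
force: [0.3, -0.1, 0.1]
grip_width: 0.0871
```

```bash
python3 -c "
from h import *
plan([.447,-.1732,.034],jaw=92.8)
pic,P=cloud('wrist'); H=cv2.cvtColor(pic,cv2.COLOR_RGB2HSV)
m=(P[...,2]>.036)&(P[...,2]<.05)&(H[...,1]<75)&(np.hypot(P[...,0]-.448,P[...,1]+.173)<.06)
n,l,s,c=cv2.connectedComponentsWithStats(m.astype(np.uint8))
i=1+s[1:,4].argmax(); print(s[i],cv2.minEnclosingCircle(P[l==i][:,:2].astype(np.float32)))"
```

```text
t 16.6 p [ 0.4481 -0.1728  0.112 ] az -87.2 w 0.0871 q7 -72.6 F [ 0.3 -0.1  0.1]
[ 0.447 -0.173  0.034] -> [ 0.078  -0.0011  0.0003] turn 0.0
R cols x,y,z: [[0.0, 0.0, -1.0], [0.999, 0.05, 0.0], [0.05, -0.999, -0.0]]
[ 270  219  101   97 3028] ((0.44615471363067627, -0.1743100881576538), 0.031096097081899643)
```

Request:
step_arm --pt "1 0.04 -0.0015 0.001 0" --pt "1 0.077 -0.0015 0.001 0" --pt "1 0.077 -0.0015 0.001 0" --pt "1 0.077 -0.0015 0.001 0" --pt "-0.3 0.077 -0.0015 0.001 0" --pt "-1 0.077 -0.0015 0.001 0" --pt "-1 0.077 -0.0015 0.001 0" --pt "-1 0.077 -0.0015 0.001 0" --pt "-1 0.077 -0.0015 0.001 0" --newtons 20

```text
time_s: 17.77
tool_pos: [0.4464, -0.1742, 0.0349]
tool_rot: [26.5, 90.0, -60.7]
force: [-1.0, 0.7, 4.8]
grip_width: 0.0601
```

Request:
step_arm --pt "-1 -0.02 0 0 0" --pt "-1 -0.05 0 0 0" --pt "-1 -0.09 0 0 0" --pt "-1 -0.106 0 0 0" --pt "-1 -0.106 0 0 0"

```text
time_s: 18.4
tool_pos: [0.4465, -0.1744, 0.1409]
tool_rot: [41.0, 89.9, -46.2]
force: [-0.2, -0.9, -2.1]
grip_width: 0.0602
```

```bash
python3 -c "
from h import *
plan([.620,-.057,.14],[.620,-.057,.0935],jaw=92.8)"
```

```text
t 18.4 p [ 0.4465 -0.1744  0.1409] az -87.2 w 0.0602 q7 -71.1 F [-0.2 -0.9 -2.1]
[ 0.62  -0.057  0.14 ] -> [ 0.0009  0.179  -0.1088] turn -0.0
[ 0.62  -0.057  0.094] -> [ 0.0474  0.1789 -0.1088] turn -0.0
R cols x,y,z: [[0.001, -0.001, -1.0], [0.999, 0.049, 0.001], [0.049, -0.999, 0.001]]
```

Request:
step_arm --pt "-1 0 0.05 -0.03 0" --pt "-1 0 0.1 -0.06 0" --pt "-1 0 0.15 -0.09 0" --pt "-1 0 0.179 -0.109 0" --pt "-1 0 0.179 -0.109 0" --pt "-1 0.02 0.179 -0.109 0" --pt "-1 0.035 0.179 -0.109 0" --pt "-1 0.044 0.179 -0.109 0" --pt "-1 0.046 0.179 -0.109 0" --pt "-1 0.046 0.179 -0.109 0"

```text
time_s: 19.65
tool_pos: [0.6198, -0.0566, 0.0948]
tool_rot: [62.7, 90.0, -24.5]
force: [-0.2, -0.6, -0.2]
grip_width: 0.0605
```

```bash
python3 -c "
from h import *
plan([.620,-.057,.093],jaw=92.8)"
```

```text
t 19.65 p [ 0.6198 -0.0566  0.0948] az -87.2 w 0.0605 q7 -97.8 F [-0.2 -0.6 -0.2]
[ 0.62  -0.057  0.093] -> [0.0018 0.0002 0.0004] turn -0.0
R cols x,y,z: [[0.001, -0.0, -1.0], [0.999, 0.049, 0.001], [0.049, -0.999, 0.0]]
```

Request:
step_arm --pt "-1 0.001 0 0 0" --pt "-1 0.002 0 0 0" --pt "-1 0.002 0 0 0"

```text
time_s: 20.02
tool_pos: [0.62, -0.0564, 0.093]
tool_rot: [64.8, 90.0, -22.4]
force: [-0.4, 0.5, 1.3]
grip_width: 0.0603
```

Request:
step_arm --pt "0.6 0 0 0 0" --pt "0.8 0 0 0 0" --pt "1 0 0 0 0" --pt "1 -0.03 0 0 0" --pt "1 -0.06 0 0 0" --pt "1 -0.12 0 0 0" --pt "1 -0.12 0 0 0" --pt "1 -0.12 -0.1 -0.1 0" --pt "1 -0.12 -0.1 -0.2 0" --pt "1 -0.12 -0.1 -0.2 0" --pt "1 -0.12 -0.1 -0.2 0" --pt "1 -0.12 -0.1 -0.2 0"

```text
time_s: 21.52
tool_pos: [0.5079, 0.1425, 0.2123]
tool_rot: [-121.4, 90.0, 151.9]
force: [0.1, -0.6, 0.3]
grip_width: 0.0871
```

```bash
python3 look.py d; python3 -c "
from h import *
b=T(-.0,.25); plan([*b,.21],[*b,.115],jaw=2.8)"
```

```text
scene tile 919 [0.6137 0.2113] [0.104 0.111] 6.2 z [0.0615 0.0664 0.0692]
scene tile 734 [0.6193 0.0775] [0.104 0.11 ] 0.9 z [0.0606 0.0662 0.069 ]
scene tile 928 [ 0.6216 -0.0598] [0.104 0.105] 1.8 z [0.0612 0.0663 0.0689]
scene grey z 0.094 178 [0.6166 0.0783] 0.0333
scene grey z 0.094 202 [ 0.62   -0.0578] 0.0314
side tile 497 [0.619  0.1079] [0.063 0.11 ] 82.7 z [0.0596 0.0655 0.0702]
side tile 1318 [0.6136 0.2128] [0.106 0.108] 6.9 z [0.0611 0.0657 0.07  ]
t 21.62 p [0.5098 0.138  0.212 ] az -87.2 w 0.0873 q7 -110.8 F [ 0.4 -0.8  1. ]
[0.607 0.339 0.21 ] -> [ 0.0018  0.1068 -0.1961] turn -90.0
[0.607 0.339 0.115] -> [ 0.0968  0.1068 -0.1962] turn -90.0
R cols x,y,z: [[-0.0, -0.001, -1.0], [0.999, 0.05, -0.0], [0.05, -0.999, 0.001]]
```

View pics/scened.png

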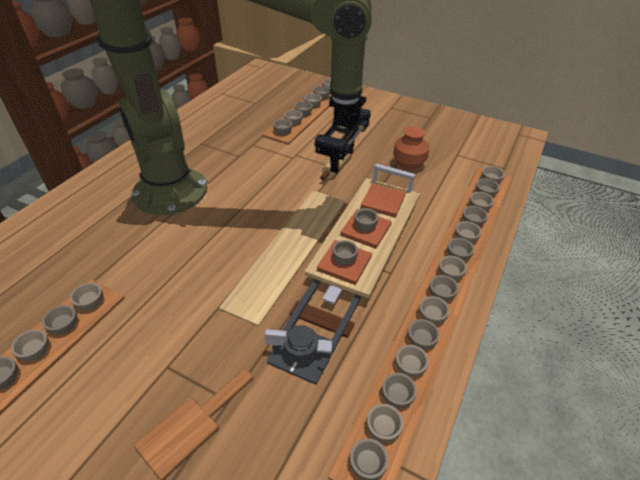

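Both bowls stand centred on their tiles, at (344,253) and (366,220), within about 3 mm of the tile centres. The ware board is empty. Next I go behind the push bar with the fingers closed.

Request:
step_arm --pt "-1 0 0.107 -0.196 0" --pt "-1 0 0.107 -0.196 0" --pt "-1 0 0.107 -0.196 0" --pt "-1 0 0.107 -0.196 0" --pt "-1 0 0.107 -0.196 0" --pt "-1 0.05 0.107 -0.196 0" --pt "-1 0.095 0.107 -0.196 0" --pt "-1 0.107 0.107 -0.196 0" --pt "-1 0.107 0.107 -0.196 0"

```text
time_s: 22.75
tool_pos: [0.6079, 0.3377, 0.1054]
tool_rot: [-28.7, 89.9, -116.0]
force: [-0.1, -0.5, 0.3]
grip_width: 0.0056
```

```bash
python3 -c "
from h import *
plan([*T(0,.225),.105],[*T(0,.115),.105],jaw=92.8)"
```

```text
t 22.75 p [0.6079 0.3377 0.1054] az -87.3 w 0.0056 q7 -136.2 F [-0.1 -0.5  0.3]
[0.608 0.314 0.105] -> [ 0.0004 -0.001   0.0236] turn -0.1
[0.613 0.204 0.105] -> [ 0.0005 -0.0007  0.1336] turn -0.1
R cols x,y,z: [[-0.001, -0.001, -1.0], [0.999, 0.047, -0.001], [0.047, -0.999, 0.001]]
```

Request:
step_arm --pt "-1 0 -0.001 0.008 0" --pt "-1 0 -0.001 0.014 0" --pt "-1 0 -0.001 0.019 0" --pt "-1 0 -0.001 0.024 0" --pt "-1 0 -0.001 0.029 0" --pt "-1 0 -0.001 0.035 0" --pt "-1 0 -0.001 0.041 0" --pt "-1 0 -0.001 0.048 0" --pt "-1 0 -0.001 0.055 0" --pt "-1 0 -0.001 0.062 0" --pt "-1 0 -0.001 0.068 0" --pt "-1 0 -0.001 0.073 0"

```text
time_s: 24.25
tool_pos: [0.6098, 0.2664, 0.1056]
tool_rot: [166.8, 90.0, 79.6]
force: [0.5, 5.3, -0.9]
grip_width: 0.0008
```

Request:
step_arm --pt "-1 0 0 0.006 0" --pt "-1 0 0 0.012 0" --pt "-1 0 0 0.018 0" --pt "-1 0 0 0.024 0" --pt "-1 0 0 0.03 0" --pt "-1 0 0 0.036 0" --pt "-1 0 0 0.041 0" --pt "-1 0 0 0.045 0" --pt "-1 0 0 0.048 0" --pt "-1 0 0 0.05 0" --pt "-1 0 0 0.05 0"

```text
time_s: 25.62
tool_pos: [0.6123, 0.216, 0.1055]
tool_rot: [-6.5, 89.9, -93.7]
force: [0.9, 2.7, 0.8]
grip_width: 0.0004
```

```bash
python3 look.py e; python3 -c "
from h import *
plan([*T(0,.115),.105],jaw=92.8)"
```

```text
scene tile 1042 [0.6182 0.1182] [0.104 0.108] 6.6 z [0.0621 0.0664 0.069 ]
scene tile 845 [ 0.6242 -0.0145] [0.106 0.104] 89.3 z [0.0612 0.0662 0.069 ]
scene tile 1081 [ 0.6261 -0.1503] [0.104 0.104] 1.5 z [0.0615 0.0662 0.0687]
scene grey z 0.094 90 [0.6142 0.1972] 0.0592
scene grey z 0.094 199 [ 0.6201 -0.0146] 0.0326
scene grey z 0.094 222 [ 0.6242 -0.1491] 0.0316
side tile 620 [ 0.6254 -0.1477] [0.107 0.113] 3.0 z [0.0594 0.0653 0.0705]
side tile 645 [ 0.6228 -0.0119] [0.106 0.111] 1.1 z [0.06   0.0657 0.0704]
side tile 708 [0.5997 0.1171] [0.068 0.11 ] 7.2 z [0.0605 0.0656 0.0701]
side grey z 0.094 131 [ 0.6232 -0.1468] 0.0343
side grey z 0.094 155 [ 0.6199 -0.0113] 0.0331
t 25.73 p [0.6123 0.2161 0.1055] az -87.2 w 0.0002 q7 -126.1 F [1.  2.4 1.5]
[0.613 0.204 0.105] -> [0.0005 0.0005 0.0118] turn -0.0
R cols x,y,z: [[-0.0, -0.001, -1.0], [0.999, 0.049, -0.0], [0.049, -0.999, 0.001]]
```

Request:
step_arm --pt "-1 0 0 0.004 0" --pt "-1 0 0 0.008 0" --pt "-1 0 0 0.012 0" --pt "-1 0 0 0.015 0" --pt "-1 0 0 0.018 0" --pt "-1 0 0 0.018 0" --pt "-1 0 0 0.018 0"

```text
time_s: 26.6
tool_pos: [0.6132, 0.1981, 0.1055]
tool_rot: [-1.7, 89.9, -88.9]
force: [0.5, 3.1, 0.5]
grip_width: 0.0009
```

Request:
step_arm --pt "-1 0 0 0.002 0" --pt "-1 0 0 0.003 0" --pt "-1 0 0 0.004 0" --pt "-1 0 0 0.004 0"

```text
time_s: 27.1
tool_pos: [0.6132, 0.1979, 0.1057]
tool_rot: [163.6, 89.7, 76.6]
force: [2.3, 8.9, -2.1]
grip_width: 0.0003
```

The car stopped moving and the force rose, so it is against the stop. I back off and check.

Request:
step_arm --pt "-1 0 0 -0.015 0" --pt "-1 0 0 -0.03 0" --pt "-1 -0.06 0 -0.03 0" --pt "-1 -0.11 0 -0.03 0" --pt "-1 -0.11 -0.1 -0.03 0" --pt "-1 -0.11 -0.12 -0.03 0" --pt "-1 -0.11 -0.12 -0.03 0"

```text
time_s: 27.98
tool_pos: [0.4871, 0.2189, 0.2148]
tool_rot: [-17.2, 89.6, -104.1]
force: [0.1, -0.4, 1.2]
grip_width: 0.0005
```

```bash
python3 look.py f
python3 - <<'E'
from h import *
for c in ("scene","side"):
    P=np.load(c+"f.npy"); H=cv2.cvtColor(cv2.imread(f"pics/{c}f.png"),cv2.COLOR_BGR2HSV).astype(int)
    b=(P[...,0]>.5)&(P[...,0]<.76)&(P[...,1]>-.42)&(P[...,1]<-.22)
    w=b&(P[...,2]>.076)&(P[...,2]<.088)
    Q=P[w][:,:2].astype(np.float32); print(c,"top pts",len(Q))
    for x in np.arange(.54,.72,.01):
        q=Q[(Q[:,0]>=x)&(Q[:,0]<x+.01)]
        if len(q): print(round(x,2),len(q),np.round(np.percentile(q[:,1],[2,50,98]),3))
s=cv2.imread("pics/scenef.png")[270:390,230:350]; t=cv2.imread("pics/sidef.png")[150:270,290:410]
cv2.imwrite("pics/col.png",cv2.resize(np.hstack([s,t]),None,fx=3.3,fy=3.3))
print(T(0,-.395)); plan()
E
```

```text
scene tile 1089 [0.6194 0.1015] [0.104 0.111] 5.7 z [0.0622 0.0663 0.069 ]
scene tile 877 [ 0.6245 -0.0326] [0.105 0.105] 0.0 z [0.0608 0.066  0.0688]
scene tile 1115 [ 0.6269 -0.168 ] [0.105 0.106] 2.7 z [0.0615 0.0661 0.0687]
scene grey z 0.094 91 [0.6139 0.1804] 0.0605
scene grey z 0.094 207 [ 0.6225 -0.0335] 0.0322
scene grey z 0.094 226 [ 0.6257 -0.1668] 0.0311
side tile 545 [ 0.6272 -0.165 ] [0.107 0.112] 1.9 z [0.0595 0.0654 0.07  ]
side tile 209 [0.6545 0.105 ] [0.035 0.09 ] 2.6 z [0.0617 0.066  0.0695]
side grey z 0.094 133 [ 0.6243 -0.1645] 0.035
scene top pts 574
0.56 2 [-0.333 -0.332 -0.33 ]
0.57 32 [-0.34  -0.334 -0.325]
0.58 35 [-0.337 -0.332 -0.322]
0.59 35 [-0.333 -0.326 -0.317]
0.6 35 [-0.329 -0.323 -0.314]
0.61 38 [-0.325 -0.309 -0.292]
0.62 85 [-0.329 -0.307 -0.285]
0.63 103 [-0.331 -0.307 -0.282]
0.64 101 [-0.331 -0.307 -0.282]
0.65 76 [-0.326 -0.307 -0.285]
0.66 32 [-0.321 -0.308 -0.294]
side top pts 144
0.56 2 [-0.324 -0.323 -0.323]
0.57 11 [-0.336 -0.326 -0.319]
0.58 14 [-0.336 -0.325 -0.316]
0.59 15 [-0.33  -0.321 -0.314]
0.6 15 [-0.326 -0.317 -0.308]
0.61 12 [-0.315 -0.302 -0.293]
0.62 20 [-0.328 -0.308 -0.277]
0.63 22 [-0.326 -0.304 -0.277]
0.64 20 [-0.314 -0.297 -0.277]
0.65 12 [-0.304 -0.292 -0.281]
0.66 1 [-0.292 -0.292 -0.292]
[ 0.63829566 -0.30512842]
t 28.07 p [0.492  0.2182 0.2159] az -87.2 w 0.0007 q7 -121.9 F [-0.3 -0.5 -0.1]
R cols x,y,z: [[0.001, -0.002, -1.0], [0.999, 0.049, 0.001], [0.049, -0.999, 0.002]]
```

View pics/col.png

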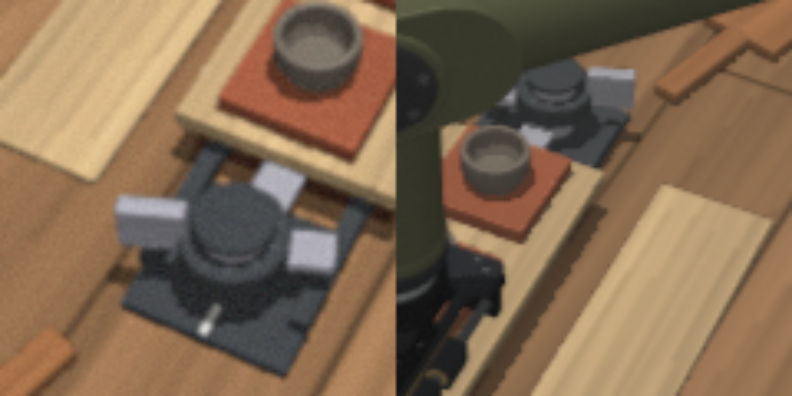

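The car is home: the tiles moved about 0.110 m. The left crop shows the wing pointing about 20° past -x, and the white mark is still clear. Next I plan the collar arc.

Run:
```python
from h import *
plan([.583,-.275,.2],[.583,-.275,.074],jaw=92.8)
```

```text
t 28.07 p [0.492  0.2182 0.2159] az -87.2 w 0.0007 q7 -121.9 F [-0.3 -0.5 -0.1]
[ 0.583 -0.275  0.2  ] -> [0.0172 0.0666 0.4971] turn 0.0
[ 0.583 -0.275  0.074] -> [0.1432 0.0665 0.4968] turn 0.0
R cols x,y,z: [[0.001, -0.002, -1.0], [0.999, 0.049, 0.001], [0.049, -0.999, 0.002]]
```

Request:
step_arm --pt "-1 0 0.067 0.497 0" --pt "-1 0 0.067 0.497 0" --pt "-1 0 0.067 0.497 0" --pt "-1 0 0.067 0.497 0" --pt "-1 0 0.067 0.497 0" --pt "-1 0 0.067 0.497 0" --pt "-1 0 0.067 0.497 0" --pt "-1 0 0.067 0.497 0" --pt "-1 0 0.067 0.497 0" --pt "-1 0 0.067 0.497 0" --pt "-1 0 0.067 0.497 0"

```text
time_s: 29.45
tool_pos: [0.584, -0.2725, 0.2155]
tool_rot: [175.2, 90.0, 88.2]
force: [0.3, 0.5, -0.7]
grip_width: 0.0003
```

Request:
step_arm --pt "-1 0.06 0 0 0" --pt "-1 0.11 0 0 0" --pt "-1 0.142 0 0 0" --pt "-1 0.142 0 0 0"

```text
time_s: 29.95
tool_pos: [0.5816, -0.2723, 0.0712]
tool_rot: [-119.3, 89.7, 153.6]
force: [0.7, -0.0, 0.3]
grip_width: 0.0
```

```bash
cat > arc.py <<'E'
from h import *
import sys
O=np.array([.638,-.3055])
plan(*[[*(O+.061*np.array([np.cos(np.radians(f)),np.sin(np.radians(f))])),.074] for f in map(float,sys.argv[1:])],jaw=92.8)
E
python3 arc.py 152 160 168 176 184 192 200 208 216 224 232 240
```

```text
t 29.95 p [ 0.5816 -0.2723  0.0712] az -87.1 w 0.0 q7 -78.0 F [ 0.7 -0.   0.3]
[ 0.584 -0.277  0.074] -> [-0.0028  0.0023  0.0047] turn 0.1
[ 0.581 -0.285  0.074] -> [-0.0028 -0.0016  0.0123] turn 0.1
[ 0.578 -0.293  0.074] -> [-0.0028 -0.0044  0.0203] turn 0.1
[ 0.577 -0.301  0.074] -> [-0.0028 -0.006   0.0287] turn 0.1
[ 0.577 -0.31   0.074] -> [-0.0029 -0.0064  0.0372] turn 0.1
[ 0.578 -0.318  0.074] -> [-0.0029 -0.0057  0.0456] turn 0.1
[ 0.581 -0.326  0.074] -> [-0.0029 -0.0037  0.0539] turn 0.1
[ 0.584 -0.334  0.074] -> [-0.0029 -0.0007  0.0619] turn 0.1
[ 0.589 -0.341  0.074] -> [-0.003   0.0034  0.0693] turn 0.1
[ 0.594 -0.348  0.074] -> [-0.003   0.0086  0.0761] turn 0.1
[ 0.6   -0.354  0.074] -> [-0.0031  0.0146  0.0821] turn 0.1
[ 0.607 -0.358  0.074] -> [-0.0031  0.0214  0.0872] turn 0.1
R cols x,y,z: [[-0.005, 0.002, -1.0], [0.999, 0.051, -0.005], [0.051, -0.999, -0.003]]
```

Request:
step_arm --pt "-1 0 0.001 0.005 0" --pt "-1 0 -0.002 0.012 0" --pt "-1 0 -0.0045 0.02 0" --pt "-1 0 -0.006 0.0285 0" --pt "-1 0 -0.0065 0.037 0" --pt "-1 0 -0.0055 0.0455 0" --pt "-1 0 -0.0035 0.054 0" --pt "-1 0 -0.0005 0.062 0" --pt "-1 0 0.0035 0.069 0" --pt "-1 0 0.0085 0.076 0" --pt "-1 0 0.0145 0.082 0" --pt "-1 0 0.0215 0.087 0"

```text
time_s: 31.45
tool_pos: [0.6091, -0.3611, 0.0734]
tool_rot: [-61.6, 90.0, -148.9]
force: [-1.8, 1.6, -0.1]
grip_width: 0.0006
```

```bash
python3 arc.py 240 244 248 252 256 260
```

```text
t 31.45 p [ 0.6091 -0.3611  0.0734] az -87.2 w 0.0006 q7 -72.3 F [-1.8  1.6 -0.1]
[ 0.607 -0.358  0.074] -> [-0.0006 -0.0015 -0.0028] turn -0.0
[ 0.611 -0.36   0.074] -> [-0.0006  0.0022 -0.0006] turn -0.0
[ 0.615 -0.362  0.074] -> [-0.0006  0.006   0.0013] turn -0.0
[ 0.619 -0.364  0.074] -> [-0.0006  0.0099  0.0029] turn -0.0
[ 0.623 -0.365  0.074] -> [-0.0006  0.0139  0.0043] turn -0.0
[ 0.627 -0.366  0.074] -> [-0.0006  0.018   0.0054] turn -0.0
R cols x,y,z: [[-0.001, -0.0, -1.0], [0.999, 0.049, -0.001], [0.049, -0.999, 0.0]]
```

Request:
step_arm --pt "-1 0 0.003 0 0" --pt "-1 0 0.006 0.0015 0" --pt "-1 0 0.009 0.002 0" --pt "-1 0 0.012 0.003 0" --pt "-1 0 0.014 0.003 0" --pt "-1 0 0.014 0.003 0"

```text
time_s: 32.2
tool_pos: [0.6235, -0.3626, 0.0737]
tool_rot: [64.5, 90.0, -22.6]
force: [-0.8, -1.2, -0.0]
grip_width: 0.0007
```

Request:
step_arm --pt "-1 0 0.002 0 0" --pt "-1 0 0.003 0 0" --pt "-1 0 0.003 0 0"

```text
time_s: 32.58
tool_pos: [0.6239, -0.3625, 0.0737]
tool_rot: [-95.7, 89.7, 177.0]
force: [-8.3, 0.4, 4.7]
grip_width: 0.0005
```

The wing hit its stop: no further travel and 8 N. I retract and check.

Request:
step_arm --pt "-1 0 -0.015 0 0" --pt "-1 0 -0.04 0 0" --pt "-1 -0.06 -0.06 0 0" --pt "-1 -0.12 -0.06 0 0" --pt "-1 -0.17 -0.12 0 0" --pt "-1 -0.17 -0.15 0 0" --pt "-1 -0.17 -0.15 0 0" --pt "-1 -0.17 -0.15 0 0"

```text
time_s: 33.58
tool_pos: [0.4774, -0.3691, 0.2438]
tool_rot: [83.6, 89.9, -3.5]
force: [0.3, -0.4, -0.7]
grip_width: 0.0003
```

```bash
python3 look.py g; python3 -c "
from h import *
plan()
a=cv2.imread('pics/sceneg.png'); b=cv2.imread('pics/sideg.png')
cv2.imwrite('pics/fin.png',cv2.resize(np.hstack([a[140:400,230:430],b[140:400,200:400]]),None,fx=2,fy=2))"
```

```text
scene tile 1090 [0.6193 0.0996] [0.104 0.111] 6.4 z [0.0618 0.0665 0.0692]
scene tile 880 [ 0.6244 -0.0315] [0.107 0.105] 89.9 z [0.0604 0.0661 0.0689]
scene tile 1115 [ 0.6271 -0.1688] [0.104 0.106] 1.8 z [0.0616 0.0661 0.0688]
scene grey z 0.094 100 [0.6145 0.1794] 0.0601
scene grey z 0.094 200 [ 0.6221 -0.0328] 0.0319
scene grey z 0.094 233 [ 0.6265 -0.1667] 0.0318
side tile 602 [ 0.6264 -0.1647] [0.108 0.112] 4.7 z [0.0597 0.0656 0.0703]
side tile 706 [ 0.6243 -0.0279] [0.11  0.107] 89.5 z [0.0596 0.0655 0.0703]
side tile 1099 [0.6184 0.0999] [0.108 0.107] 2.8 z [0.0612 0.0657 0.0699]
side grey z 0.094 135 [ 0.6261 -0.1625] 0.0336
side grey z 0.094 156 [ 0.6217 -0.0294] 0.0339
side grey z 0.094 75 [0.6119 0.183 ] 0.0585
t 33.67 p [ 0.4777 -0.3686  0.243 ] az -87.1 w 0.0003 q7 -59.5 F [ 0.6 -0.2  0.1]
R cols x,y,z: [[0.001, 0.001, -1.0], [0.999, 0.051, 0.001], [0.051, -0.999, -0.001]]
```

View pics/fin.png

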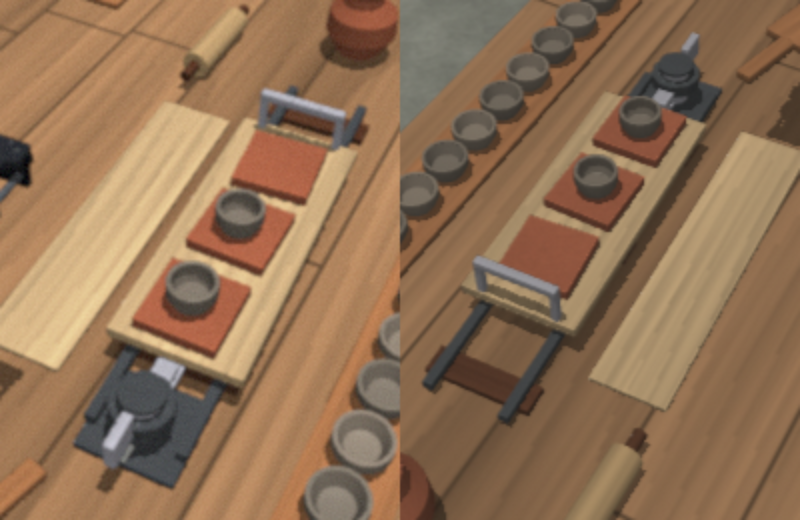

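The picture shows the wing pointing away from the car over the mark at (118,440), with the catch over the tongue. Both bowls are centred, and the arm is clear of everything.

```bash
python3 -c "
from cell import env; print(env.sign_off())"
```

```text
the job is handed in; nothing more can be done
None
```

The job is done and handed in at about 34 s of the 208 s allowed; the hand-in itself gave no verdict.

I tipped the three tiles flat and set both bowls on tiles; only two were on the ware board. One bowl had been knocked about 5 cm before I picked it up, so I located it again first. I then pushed the car home and turned the lock collar to its stop.

**Last checks** (after retracting the arm):
- **Tiles:** all three lie flat on the deck, with their tops measured at about 66 mm.
- **Bowls:** both are upright and within about 3 mm of their tile's centre.
- **Car:** it travelled about 0.110 m, and the push force rose to 9 N against the stop.
- **Collar:** the wing stopped moving at about 8 N and, in the picture, covers the locked mark with the catch over the tongue.
- **Jug, roller and paddle:** I kept clear of them and they show no sign of having moved, but I did not measure them again.

No check failed. The two cameras differed by up to about 4 mm on some positions, which is well inside the tolerances.

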